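# Stack the discs on the bench spinner and start it

### The arm

A 6-joint arm with a two-finger parallel gripper is mounted at the origin on a cart in front of the work surface, level with it; the furniture and walls round the work are solid. World frame = base frame: x ahead of the robot, y to its left, z up, the work surface at z = 0. Lengths are in m, angles in rad, forces in N, time in s.
With the tool pointing down it reaches from about 0.35 to 0.85 m from the base axis. Payload 8.1 kg.
Tool frame: the origin (TCP) lies at the very end of the fingers, on their centre line; the grasp point (between the pads) lies robot.grip_point_offset behind it (robot.grip_point_offset is the distance from the TCP to the grasp point, in m); z points along the fingers, y is the line along which they close (so a half turn about z gives the same grasp; the last joint's range is limited). The gripper opens to 93 mm and grips with 3 to 60 N. Pads are 15 mm wide; open, the fingers measure 128 mm over their backs; the gripper's body (75 mm by 188 mm) begins 65 mm behind the grasp point.
Start: joints at [1.035, 0.13, 1.488, -0, 1.523, -0.085], TCP at [0.261, 0.54, 0.219] pointing down, gripper open.
Joint ranges: [-2.96, 2.96], [-0.89, 2.26], [0.02, 2.5], [-1.34, 4.48], [0, 2.73], [-2.66, 2.66]. Speed limits (rad/s): [2.39, 2.39, 2.79, 3.14, 3.14, 3.14].

### API

Orientations are given as a rotation vector (axis times angle).
In Python, from plant import robot, eyes gives the robot as it stands. The module is installed in compiled form; this text tells all that it offers.
- The arm moves only by the tool apply_moves, never from a script. Its argument "steps" is one flat list of numbers, 7 for each row, row after row: the shift along the tool's x, y, z in units of 30 mm (1.0 is 30 mm), then the turn, a rotation vector about the tool's x, y, z in units of 6 degrees (1.0 is 6 degrees), then the opening in per cent of the stroke, from 0 (shut) to 100 (fully open). In form: [dx, dy, dz, ax, ay, az, fingers, dx, dy, dz, ax, ay, az, fingers, ...]. A call has 1 to 12 rows; each row shifts and turns the commanded pose from where the row before left it, along the tool's axes as they then stand; what a row does not reach is not made up. A row lasts 1/12 s, in which the tool goes at most 41.7 mm and 7.16 degrees, less where a joint would pass 70% of its speed; a pose out of reach is approached as far as the arm can. A call is refused whole if a number of a shift passes 1 or a number of a turn 1, either way. A call with a gripper value outside its range is refused whole. The fingers move at their own pace and stop on an object; "grip_force" is the grip in N (left out, the last holds). Time passes only in rows, so rows that do not move let the fingers close. It gives the time, the measured TCP pose, the force, the opening and the grip force at its end, in the units of the state.
- robot.read_state(): the state, without advancing time (a new reading comes with each control period).
- eyes.read_camera(name): name is "scene" or "top" or "wrist"; returns the picture (420x560x3 uint8, red, green, blue); there is no depth.
- eyes.calibration(name): a dict with "K" (3x3 intrinsics, pixels), "R" (3x3) and "t" (3): a world point X has camera coordinates R X + t. Camera axes: x right, y down, z forward; pixel columns grow to the right and rows downward; lengths in m; the calibration is good to about 2 mm. The wrist camera is an equidistant fisheye: a pixel r from the principal point sees the ray r / f radians off the axis. A picture is of the moment at which its call begins: read the wrist's pose just before it. calibration takes no time and is no camera call; for the wrist camera it gives the pose at the moment of the call.
- robot.close_job(): hands the job in; it is judged then, once.
Trained networks look in the newest picture that a camera, given by its name, has taken for a name from the list of things; names that differ only in an ending like _2 or _b are one class to them, and where a whole thing is asked for, a point or a joint stands for the part that bears it (a point fixed in the world has none). Each returns a list of dicts, best first, with "conf" (0 to 1); they miss things now and then, are a little off and sometimes report something else, mostly with a low value. They report only what shows in the picture. A call takes as long as a camera call. They do not tell look-alikes from the thing itself.
- eyes.search_frame(camera, thing): "rect" ([left, top, width, height] in pixels, round what is visible of it).
- eyes.place_of(camera, thing): "xy" ([column, row] in pixels: a listed point, or the origin of a listed thing).
The state is a dict: "t": time; "q": joint angles; "dq": joint speeds; "joint_torque": joint torques, N m; "tool_pos": TCP position; "orientation": TCP orientation; "force": force on the tool from outside, world axes, zero at the start; "wrist_torque": the same for the moment, N m; "opening": finger opening in m; "gripper_force": force on a finger pad.
Only numpy, scipy, OpenCV 4.12 (cv2) and the standard library are available. Lean on these libraries where they do the work, as an engineer would, in place of code of your own. Each camera call takes 0.05 s, during which the arm holds its last target. There are 200 camera calls.

### The job

Load the bench spinner: slide the big plain disc along the deck, past the stop post and without lifting it, until it is centred on the round chuck; then set the disc with the two flats centred on it, and the knobbed disc centred on top, knob up, lowering each one rather than dropping it. Then turn the start key clockwise to its stop, hold it there for a moment and let it spring back. Do not disturb the tape roll, the pH meter or the petri dish.

Things in the scene. Friction and masses are not known exactly. Their poses are not given: they have to be found in the camera images.
- spinner: bench spinner: a fixed low grey deck, 280 mm (its x) by 390 mm (its y), flat top 18 mm above the worktop; origin at the centre of its underside, z up. It may stand a little turned. The round chuck lies flush in the top.
- chuck_center (a point): centre of the round aluminium chuck, in the plane of the deck's top, 100 mm along the deck's -y from its centre. The chuck is 120 mm across, flush with the deck, edged by a dark groove, with a scribed 100 mm circle.
- stop_post: fixed steel stop post standing on the deck between the big disc and the chuck: 40 mm tall, 16 mm across with a 20 mm foot; origin at the centre of its foot, on the deck's top. Where it stands on the deck varies.
- base_center (a point): the big plain disc: steel, 100 mm across, 12 mm thick, 0.3 to 0.6 kg, lying flat on the deck and too wide to grip; this point is its centre, half-way up. It slides with ordinary friction and must stay flat on the deck.
- flat_center (a point): the disc with two flats: aluminium, 90 mm round and 14 mm thick, about 0.2 kg, with two parallel flats cut off its sides 58 mm apart; this point is its centre, half-way up. The flats face its own +y and -y; grip it across them. It starts flat on the worktop, left or right of the spinner.
- knob_center (a point): the knobbed disc: steel disc 70 mm across and 16 mm thick with a black upright knob on top, 24 mm across and 28 mm tall, about 0.35 kg. This point is the centre of the knob, half-way up it and 30 mm above the disc's underside; z up. It starts flat on the worktop, on the other side of the spinner from the disc with two flats.
- switch_box: fixed grey key-switch box standing on the deck at its far right corner, 60 x 60 x 34 mm; origin at the centre of its underside on the deck's top. At rest the key's bow lies along the box's x.
- key_grip (a point): centre of the start key's upright black bow, on the key's turning axis (vertical) and 27 mm above the box's top. The bow is 44 mm long (along its own x), 10 mm thick (along its own y) and 30 mm tall; its underside is 12 mm above the box.
- start_key (a joint): turn of the start key in rad: 0 at rest, grows clockwise seen from above to the stop at 1.05; a light spring (0.12 N m per rad) returns it to 0 when let go.
- tape_roll: bystander: roll of masking tape lying flat, 92 mm across, 24 mm high, with a hole; origin at the centre of its underside. Leave alone.
- ph_meter: bystander: dark bench pH meter, 67 x 108 x 50 mm; origin at the centre of its underside. Leave alone.
- petri_dish: bystander: clear petri dish, 62 mm across, 14 mm high, standing on the near right corner of the deck; origin at the centre of its underside. Leave alone.
Not all that is in view belongs to the job. Leave any brown or green look-alike of the part that bears flat_center alone.

How it is judged:
By the outcome, as a careful person would: the job done as asked, in the order asked, and still so for the second after the job is handed in, with the robot touching nothing.
It also fails if it takes over 72 s, if anything falls off the work surface, if the arm or the gripper's body presses on something with over 40 N, if the wrist force passes 120 N, or if a joint passes its speed limit or range.

## Working session

There is one attempt and no reset: what is moved stays moved. The work goes in short steps, Python scripts to look and compute and a tool call to move; the robot and the scene stay as the last step left them, time stands still between calls to the robot, and variables do not carry over. Pictures are saved under pics/ and viewed, at most 10 in all, crops included, and the job is handed in when it is done.

Besides the shell and the picture viewer there is one more tool, called after ">>>" as name(argument=value, ...) on one line, values as JSON. apply_moves: Moves the arm, as the interface text tells. Its arguments: {"type":"object","properties":{"steps":{"type":"array"},"grip_force":{"type":"number"}},"required":["steps"]}

```bash
mkdir -p pics
cat > h.py <<'E'
import numpy as np, cv2
from plant import robot, eyes
from scipy.spatial.transform import Rotation as Rn
def ray(cam,px):
    c=eyes.calibration(cam);K,R,t=[np.array(c[k],float) for k in("K","R","t")]
    u=(px[0]-K[0,2])/K[0,0];v=(px[1]-K[1,2])/K[1,1]
    if cam=="wrist":
        r=np.hypot(u,v);d=np.array([u,v,0])/max(r,1e-9)*np.sin(r);d[2]=np.cos(r)
    else: d=np.array([u,v,1.])
    return -R.T@t, R.T@d
def at(cam,px,z):
    o,d=ray(cam,px);return o+d*(z-o[2])/d[2]
def shot(cam,name):
    im=np.array(eyes.read_camera(cam));cv2.imwrite("pics/%s.png"%name,im[:,:,::-1]);return im
E
python3 - <<'E'
from h import *
s=robot.read_state();print(robot.grip_point_offset,{k:np.round(s[k],3) for k in("t","tool_pos","orientation","force","opening")})
a=shot("top","top0");b=shot("scene","scene0")
Z=dict(spinner=0,chuck_center=.018,stop_post=.018,base_center=.024,flat_center=.007,knob_center=.03,switch_box=.018,key_grip=.079,tape_roll=0,ph_meter=0,petri_dish=.018)
for n,z in Z.items():
    for c in("top","scene"):
        print(n,c,[(np.round(d["conf"],2),np.round(d["xy"]),np.round(at(c,d["xy"],z)[:2],4)) for d in eyes.place_of(c,n)[:3]])
cv2.imwrite("pics/both.png",cv2.resize(np.hstack([a,b])[:,:,::-1],(800,300)))
E
```

```text
0.0188 {'t': np.float64(0.0), 'tool_pos': array([0.261, 0.54 , 0.218]), 'orientation': array([-7.020e-01, -3.062e+00,  3.000e-03]), 'force': array([ 0.315, -0.229, -0.967]), 'opening': np.float64(0.093)}
spinner top [(np.float64(0.67), array([304., 225.]), array([ 0.5447, -0.0441]))]
spinner scene [(np.float64(0.83), array([305., 236.]), array([ 0.5446, -0.0449]))]
chuck_center top [(np.float64(0.79), array([333., 238.]), array([ 0.5201, -0.1543]))]
chuck_center scene [(np.float64(0.64), array([320., 252.]), array([ 0.5129, -0.1561]))]
stop_post top [(np.float64(0.59), array([299., 228.]), array([ 0.5201, -0.0332]))]
stop_post scene [(np.float64(0.62), array([294., 230.]), array([ 0.5203, -0.0136]))]
base_center top [(np.float64(0.8), array([266., 216.]), array([0.5273, 0.0832]))]
base_center scene [(np.float64(0.62), array([276., 216.]), array([0.5169, 0.0798]))]
flat_center top [(np.float64(0.73), array([186., 210.]), array([0.4683, 0.3534])), (np.float64(0.62), array([204., 252.]), array([0.3465, 0.241 ])), (np.float64(0.59), array([155., 204.]), array([0.4582, 0.4678]))]
flat_cen
[... 581 characters left out ...]
 array([355., 208.]), array([ 0.6214, -0.1947]))]
key_grip scene [(np.float64(0.41), array([357., 232.]), array([ 0.6138, -0.2027]))]
tape_roll top [(np.float64(0.92), array([204., 168.]), array([0.6483, 0.3602]))]
tape_roll scene [(np.float64(0.62), array([354., 246.]), array([ 0.6364, -0.1809])), (np.float64(0.54), array([265., 179.]), array([0.6588, 0.3578]))]
ph_meter top [(np.float64(0.74), array([400., 222.]), array([ 0.6559, -0.3556]))]
ph_meter scene [(np.float64(0.9), array([405., 277.]), array([ 0.6548, -0.37  ]))]
petri_dish top [(np.float64(0.66), array([331., 264.]), array([ 0.4315, -0.1701]))]
petri_dish scene [(np.float64(0.53), array([305., 268.]), array([ 0.4293, -0.1832]))]
```

View pics/top0.png

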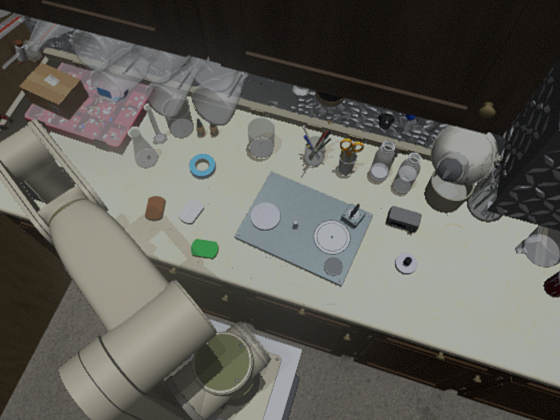

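View pics/scene0.png

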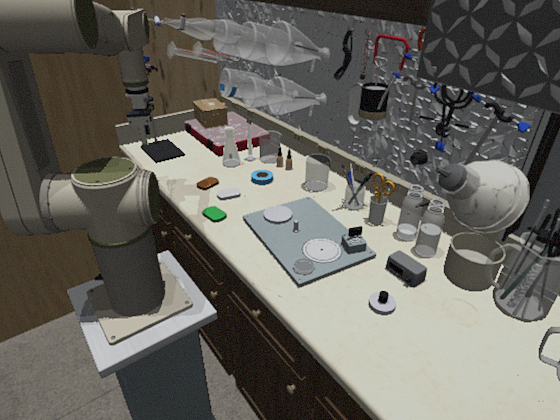

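The top view shows:
- big disc at (266,216)
- post at (295,226)
- chuck at (332,237)
- silver flat disc at (191,211), with green at (205,249) and brown at (155,208) as look-alikes
- knob at (406,263)
- key box at (353,214)

Next I get the deck yaw and the wrist camera mount.

```bash
cat >> h.py <<'E'
def pose():
    s=robot.read_state();return np.array(s["tool_pos"]),Rn.from_rotvec(s["orientation"]),s
def yaw():  # direction of tool y in world, deg
    y=pose()[1].apply([0,1,0]);return np.degrees(np.arctan2(y[1],y[0]))
def go(x,y,z,yawd=None):
    "shift in tool units (before turning) and turn about tool z in units to put tool y at yawd (mod 180)"
    p,R,s=pose();d=R.inv().apply(np.array([x,y,z])-p)/.03
    t=0
    if yawd is not None: t=-((yawd-yaw()+90)%180-90)/6
    print("shift",np.round(d,2),"turn",round(t,2),"(alt %.2f)"%(t-30*np.sign(t)),"yaw",round(yaw(),1),"q6",round(s["q"][5],2),"t",round(s["t"],2),"tilt",np.round(R.apply([0,0,1])[:2],3))
def unit(d): return np.round(pose()[1].inv().apply(d)/.03,2)
E
python3 - <<'E'
from h import *
im=cv2.imread("pics/top0.png")
c=eyes.calibration("wrist");R=np.array(c["R"]);cw=-R.T@np.array(c["t"]);p,Rt,s=pose()
print("cam in tool",np.round(Rt.inv().apply(cw-p),3),"axis",np.round(Rt.inv().apply(R[2]),3),"camx",np.round(Rt.inv().apply(R[0]),3),c["K"])
# deck segmentation
hsv=cv2.cvtColor(im,cv2.COLOR_BGR2HSV);ref=hsv[205,300].astype(int);print(ref)
m=(np.abs(hsv.astype(int)-ref)<[12,30,35]).all(2).astype(np.uint8)
m[:,:225]=0;m[:,385:]=0;m[:165]=0;m[290:]=0
m=cv2.morphologyEx(m,cv2.MORPH_CLOSE,np.ones((9,9)))
cs,_=cv2.findContours(m,0,2);k=max(cs,key=cv2.contourArea)
pts=np.array([at("top",q[0],.018)[:2] for q in k],np.float32)
r=cv2.minAreaRect(pts*1000);print(r)
go(.53,.2,.25,0)
E
```

```text
cam in tool [ 0.079 -0.001 -0.165] axis [-0.288  0.001  0.958] camx [ 0.     1.    -0.001] [[325.1922621    0.         280.46224211]
 [  0.         325.1922621  211.60674954]
 [  0.           0.           1.        ]]
[ 95  31 141]
((538.2964477539062, -47.46978759765625), (388.18212890625, 282.0506591796875), 82.20086669921875)
shift [-13.    -6.3   -1.04] turn 10.7 (alt -19.30) yaw 64.2 q6 -0.09 t 1.2 tilt [0. 0.]
```

>>> apply_moves(steps=[0,0,0,0,0,1,69,0,0,0,0,0,1,69,0,0,0,0,0,1,69,0,0,0,0,0,1,69,0,0,0,0,0,1,69,0,0,0,0,0,1,69,0,0,0,0,0,1,69,0,0,0,0,0,1,69,0,0,0,0,0,1,69,0,0,0,0,0,1,69,0,0,0,0,0,1,69,0,0,0,0,0,1,69])

```text
t: 2.2
tool_pos: [0.2614, 0.5401, 0.2186]
orientation: [-2.373, -2.058, 0.0]
force: [-0.2, 0.5, 0.7]
opening: 0.0641
gripper_force: 0.0
```

>>> apply_moves(steps=[-0.92,0.96,0,0,0,0,69,-0.92,0.96,0,0,0,0,69,-0.92,0.96,0,0,0,0,69,-0.92,0.96,0,0,0,0,69,-0.92,0.96,0,0,0,0,69,-0.92,0.96,0,0,0,0,69,-0.92,0.96,0,0,0,0,69,-0.92,0.96,0,0,0,0,69,-0.92,0.96,0,0,0,0,69,-0.92,0.96,0,0,0,0,69,-0.92,0.96,0,0,0,0,69,0,0,0,0,0,0,69])

```text
t: 3.2
tool_pos: [0.5374, 0.1903, 0.2186]
orientation: [2.371, 2.056, -0.0]
force: [0.5, 0.1, 1.0]
opening: 0.0642
gripper_force: 0.0
```

Run:
```python
from h import *
go(.53,.2,.2,-7.8)
shot("wrist","w1");p,_,s=pose();print(p,s["opening"])
Z=dict(chuck_center=.018,stop_post=.018,base_center=.024,key_grip=.079,switch_box=.018,petri_dish=.018)
for n,z in Z.items():
    print(n,[(np.round(d["conf"],2),np.round(d["xy"]),np.round(at("wrist",d["xy"],z)[:2],4)) for d in eyes.place_of("wrist",n)[:2]])
```

```text
shift [ 0.29 -0.29  0.62] turn -0.06 (alt 29.94) yaw -8.1 q6 0.39 t 3.2 tilt [ 0.002 -0.002]
[0.5356282  0.19297012 0.21845502] 0.06434288763003926
chuck_center [(np.float64(0.91), array([305., 391.]), array([ 0.5291, -0.1398]))]
stop_post []
base_center [(np.float64(0.88), array([286., 266.]), array([0.5281, 0.0986])), (np.float64(0.46), array([208.,  69.]), array([0.4741, 0.3411]))]
key_grip []
switch_box [(np.float64(0.61), array([286., 270.]), array([0.5271, 0.0893]))]
petri_dish []
```

View pics/w1.png

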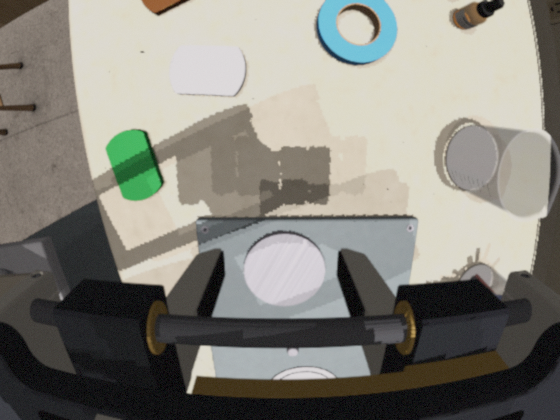

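Wrist view: the disc is at (285,268) between the fingers, the deck's far-y corners at about (200,217) and (417,220), the post top at about (293,350), and the chuck lies beyond. I'll cross-check the top and wrist cameras.

Run:
```python
from h import *
for q in [(200,217),(417,220)]: print("wrist corner",np.round(at("wrist",q,.018),4))
C=np.array([.5383,-.0475]);ey=np.array([np.cos(np.radians(82.2)),np.sin(np.radians(82.2))]);ex=np.array([ey[1],-ey[0]])
for sx in(-1,1): print("top corner",np.round(C+sx*.14*ex+.195*ey,4))
def ell(im,roi,f,cam,z):
    x0,y0,x1,y1=roi;g=cv2.resize(im[y0:y1,x0:x1],None,fx=6,fy=6,interpolation=cv2.INTER_CUBIC)
    g=cv2.cvtColor(g,cv2.COLOR_BGR2GRAY);_,m=cv2.threshold(g,0,255,cv2.THRESH_OTSU)
    m=cv2.morphologyEx(m,cv2.MORPH_CLOSE,np.ones((7,7)))
    cs,_=cv2.findContours(m,0,2);k=max(cs,key=cv2.contourArea)[:,0,:]
    w=np.array([at(cam,((q[0]+.5)/6-.5+x0,(q[1]+.5)/6-.5+y0),z)[:2] for q in k],np.float32)
    (cx,cy),r=cv2.minEnclosingCircle(w*1000);print(f,cam,"enclosing",round(cx,1),round(cy,1),round(r,1),"centroid",w.mean(0)*1000)
t=cv2.imread("pics/top0.png");w=cv2.imread("pics/w1.png")
ell(t,(246,198,286,234),"disc","top",.030)
ell(w,(236,226,334,312),"disc","wrist",.030)
ell(t,(313,220,352,256),"chuck","top",.018)
print(at("top",(295,229),.018),at("top",(295,222),.058),at("wrist",(293,350),.058))
c=eyes.calibration("wrist");print(-np.array(c["R"]).T@np.array(c["t"]),pose()[0])
```

```text
wrist corner [0.4334 0.1732 0.018 ]
wrist corner [0.6996 0.1329 0.018 ]
top corner [0.4261 0.1647]
top corner [0.7035 0.1267]
disc top enclosing 525.4 87.7 50.0 centroid [526.47906  91.8373 ]
disc wrist enclosing 526.8 93.6 52.2 centroid [526.30566  94.61752]
chuck top enclosing 524.0 -146.6 59.7 centroid [ 526.34814 -144.62828]
[ 0.51252076 -0.0228636   0.018     ] [ 0.51960139 -0.01951322  0.058     ] [ 0.52314567 -0.00829515  0.058     ]
[0.54514954 0.275652   0.38422711] [0.53313586 0.19748203 0.21871752]
```

>>> apply_moves(steps=[-0.85,0.13,0.9,0,0,0,86,-0.85,0.13,0.9,0,0,0,86,0,0,0.9,0,0,0,86,0,0,0.6,0,0,0,86,0,0,0,0,0,0,86,0,0,0,0,0,0,86,0,0,0,0,0,0,86])

```text
t: 4.13
tool_pos: [0.5353, 0.1455, 0.1213]
orientation: [2.366, 2.066, 0.003]
force: [1.0, -0.5, 0.8]
opening: 0.0802
gripper_force: 0.0
```

```bash
cat >> h.py <<'E'
C=np.array([.5383,-.0475]);_a=np.radians(82.2);ey=np.array([np.cos(_a),np.sin(_a)]);ex=np.array([ey[1],-ey[0]])
def uv(p): d=np.array(p[:2])-C;return np.round([d@ex,d@ey],4)
def W(u,v): return C+u*ex+v*ey
E
python3 - <<'E'
from h import *
p=pose()[0];shot("wrist","w2");print(p,uv(p),pose()[0])
for n,z in dict(base_center=.024,stop_post=.018,chuck_center=.018).items():
    for c in("wrist","top"):
        if c=="top" and n!="stop_post": continue
        if c=="top": shot("top","top1")
        print(n,c,[(np.round(d["conf"],2),np.round(d["xy"]),uv(at(c,d["xy"],z))) for d in eyes.place_of(c,n)[:2]])
print(pose()[0]);go(*W(-.0307,.191),.0225,-7.8)
E
```

```text
[0.53531872 0.14553812 0.12130329] [-0.0292  0.1908] [0.53578821 0.14553405 0.1218079 ]
base_center wrist [(np.float64(0.89), array([281., 276.]), array([-0.0262,  0.1299]))]
stop_post wrist [(np.float64(0.85), array([291., 359.]), array([-0.0153,  0.0224]))]
stop_post top [(np.float64(0.37), array([298., 228.]), array([-0.0227,  0.0131]))]
chuck_center wrist []
[0.53534664 0.14486076 0.12074962]
shift [ 0.03 -0.06  3.27] turn -0.0 (alt 30.00) yaw -7.8 q6 0.31 t 4.43 tilt [0.002 0.   ]
```

View pics/w2.png

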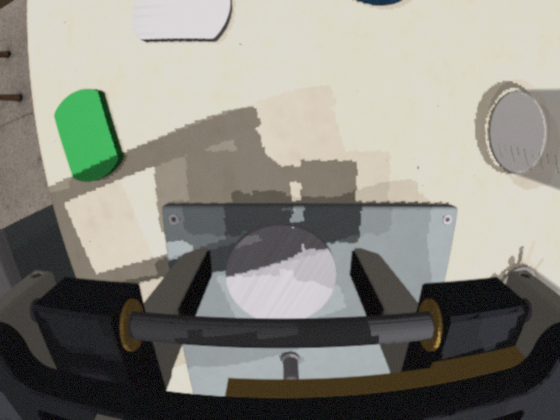

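The wrist view shows the disc at (281,272) centred between the fingers and the post foot at (291,357). I descend behind the disc, cradle it and push outward, then look.

>>> apply_moves(steps=[0,0.06,0.9,0,0,0,86,0,0,0.9,0,0,0,86,0,0,0.8,0,0,0,86,0,0,0.45,0,0,0,86,0,0,0.2,0,0,0,86,0,0,0,0,0,0,86,-0.3,0,0,0,0,0,86,-0.3,0,0,0,0,0,86,-0.24,0,0,0,0,0,86,0,0,0,0,0,0,86])

```text
t: 5.27
tool_pos: [0.5339, 0.1179, 0.0234]
orientation: [2.368, 2.062, 0.002]
force: [1.0, -0.4, 0.5]
opening: 0.0802
gripper_force: 0.1
```

>>> apply_moves(steps=[-0.2,0.2,0,0,0,0,86,-0.31,0.32,0,0,0,0,86,-0.31,0.32,0,0,0,0,86,-0.31,0.32,0,0,0,0,86,-0.31,0.32,0,0,0,0,86,-0.31,0.32,0,0,0,0,86,-0.31,0.32,0,0,0,0,86,-0.31,0.32,0,0,0,0,86,-0.31,0.32,0,0,0,0,86,-0.1,0.1,0,0,0,0,86,0,0,0,0,0,0,86])

```text
t: 6.18
tool_pos: [0.6077, 0.024, 0.0227]
orientation: [2.368, 2.062, 0.001]
force: [1.3, 0.3, 0.2]
opening: 0.0801
gripper_force: 0.5
```

Run:
```python
from h import *
p,_,s=pose();shot("wrist","w3");shot("top","top2");print(p,uv(p),s["force"],s["t"])
for n,z in dict(base_center=.024,stop_post=.018,chuck_center=.018,switch_box=.018,spinner=0).items():
    for c in("wrist","top"):
        print(n,c,[(np.round(d["conf"],2),np.round(d["xy"]),uv(at(c,d["xy"],z))) for d in eyes.place_of(c,n)[:1]])
t=cv2.imread("pics/top2.png")[140:300,200:400];w=cv2.imread("pics/w3.png")
cv2.imwrite("pics/c3.png",np.hstack([cv2.resize(t,(400,320),interpolation=2),cv2.resize(w,(400,320))]))
```

```text
[0.60765923 0.02403074 0.02269594] [0.059  0.0803] [1.32336111 0.31844625 0.18654604] 6.1833
base_center wrist [(np.float64(0.98), array([282., 316.]), array([0.0608, 0.0455]))]
base_center top [(np.float64(0.84), array([298., 203.]), array([0.0599, 0.0531]))]
stop_post wrist []
stop_post top [(np.float64(0.61), array([297., 228.]), array([-0.0226,  0.0179]))]
chuck_center wrist []
chuck_center top [(np.float64(0.85), array([332., 236.]), array([-1.000e-04, -1.013e-01]))]
switch_box wrist []
switch_box top [(np.float64(0.68), array([352., 216.]), array([ 0.1002, -0.1333]))]
spinner wrist [(np.float64(0.55), array([206., 345.]), array([ 0.0031, -0.0004]))]
spinner top [(np.float64(0.59), array([304., 227.]), array([-0.0018, -0.0019]))]
```

View pics/c3.png

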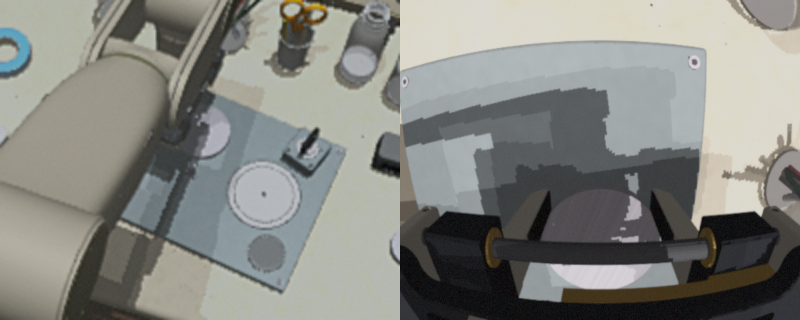

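The disc sits in the cradle at deck coordinates (0.060,0.045), clear of the post. I push past the post, then in toward the chuck.

>>> apply_moves(steps=[-0.2,0,0,0,0,0,86,-0.35,0,0,0,0,0,86,-0.35,0,0,0,0,0,86,-0.35,0,0,0,0,0,86,-0.35,0,0,0,0,0,86,-0.35,0,0,0,0,0,86,-0.35,0,0,0,0,0,86,-0.23,0,0,0,0,0,86,-0.1,0,0,0,0,0,86,0,0,0,0,0,0,86])

```text
t: 7.62
tool_pos: [0.5956, -0.0544, 0.022]
orientation: [2.369, 2.063, -0.001]
force: [0.6, 1.3, 0.4]
opening: 0.0798
gripper_force: 0.2
```

>>> apply_moves(steps=[-0.15,-0.18,0,0,0,0,86,-0.21,-0.28,0,0,0,0,86,-0.21,-0.28,0,0,0,0,86,-0.21,-0.28,0,0,0,0,86,-0.21,-0.28,0,0,0,0,86,-0.21,-0.28,0,0,0,0,86,-0.2,-0.26,0,0,0,0,86,-0.1,-0.13,0,0,0,0,86,-0.2,0,0,0,0,0,86,-0.2,0,0,0,0,0,86,-0.15,0,0,0,0,0,86,0,0,0,0,0,0,86])

```text
t: 8.62
tool_pos: [0.5288, -0.1071, 0.022]
orientation: [-2.368, -2.064, 0.001]
force: [-0.4, 0.5, -1.0]
opening: 0.0799
gripper_force: 0.5
```

```bash
cat >> h.py <<'E'
def disc(cam,name,z,box,fac=6):
    "circle centre (uv) of bright blob in box"
    t=shot(cam,name)[:,:,::-1];return t
E
python3 - <<'E'
from h import *
p,_,s=pose();shot("wrist","w4");shot("top","top3");print(p,uv(p),s["force"],s["t"])
for n,z in dict(base_center=.024,chuck_center=.018).items():
    for c in("wrist","top"):
        print(n,c,[(np.round(d["conf"],2),np.round(d["xy"],1),uv(at(c,d["xy"],z))) for d in eyes.place_of(c,n)[:1]])
t=cv2.imread("pics/top3.png")[170:290,230:390];w=cv2.imread("pics/w4.png")
cv2.imwrite("pics/c4.png",np.hstack([cv2.resize(t,(480,360),interpolation=2),cv2.resize(w,(320,360))]))
E
```

```text
[ 0.52875188 -0.10705519  0.02199463] [-0.0014 -0.0603] [-0.42089094  0.45328958 -0.95271053] 8.6167
base_center wrist [(np.float64(0.74), array([281.4, 315.2]), array([ 0.0007, -0.0947]))]
base_center top [(np.float64(0.57), array([329. , 233.7]), array([ 0.0024, -0.0891]))]
chuck_center wrist []
chuck_center top [(np.float64(0.56), array([330.8, 238.7]), array([-0.009 , -0.1012]))]
```

View pics/c4.png

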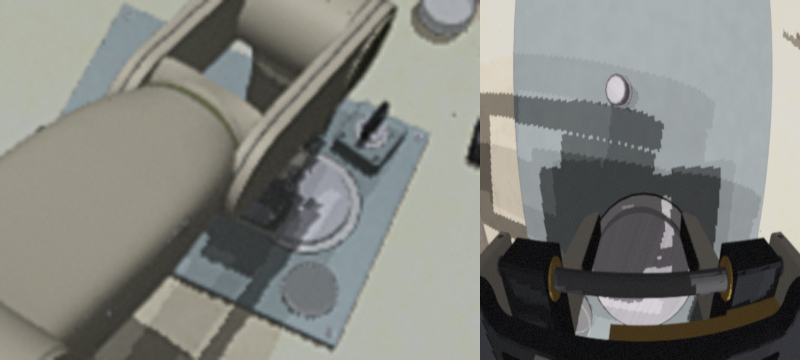

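>>> apply_moves(steps=[-0.06,0,0,0,0,0,86,-0.06,0.02,0,0,0,0,86,0,0,0,0,0,0,86,0.5,0,0,0,0,0,86,0.6,0,-1,0,0,0,86,0.6,0,-1,0,0,0,86,1,-0.4,-1,0,0,0,86,1,-0.4,-1,0,0,0,86,1,-0.4,0,0,0,0,86,1,-0.4,0,0,0,0,86,1,-0.4,0,0,0,0,86,1,-0.4,0,0,0,0,86])

```text
t: 9.92
tool_pos: [0.4899, 0.1267, 0.1394]
orientation: [2.367, 2.064, 0.001]
force: [0.5, 0.8, -0.0]
opening: 0.0801
gripper_force: 0.0
```

Run:
```python
from h import *
p,_,s=pose();t=shot("top","top4")[:,:,::-1];print(p,uv(p),s["t"])
print([(np.round(d["conf"],2),uv(at("top",d["xy"],.024))) for d in eyes.place_of("top","base_center")[:2]])
c=np.ascontiguousarray(t[205:285,290:380]);cv2.imwrite("pics/c5.png",cv2.resize(c,(720,640)[:2] if 0 else (675,600),interpolation=cv2.INTER_CUBIC))
# wrist
w=shot("wrist","w5");print([(np.round(d["conf"],2),np.round(d["xy"]),np.round(at("wrist",d["xy"],.007),4)) for d in eyes.place_of("wrist","flat_center")[:3]])
for q in [(191,211)]: print(at("top",q,.014))
```

```text
[0.48989785 0.12674823 0.13939766] [-0.0716  0.1661] 9.9167
[(np.float64(0.79), array([-0.0033, -0.0905]))]
[(np.float64(0.9), array([135., 107.]), array([0.3655, 0.2382, 0.007 ]))]
[0.46860757 0.33561577 0.014     ]
```

View pics/c5.png

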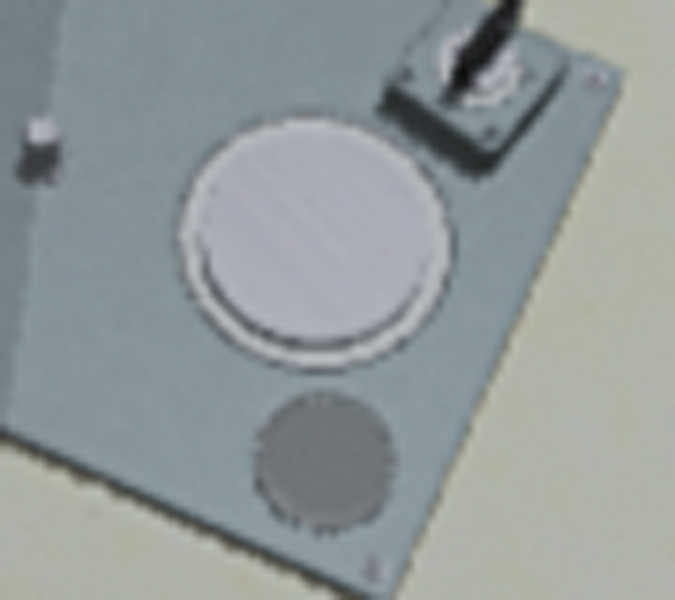

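Crop of the top view: the chuck rim spans x 182–452 and y 115–370; the disc's top face spans x 203–432 and ends at y 337. I'll compare this with the projected outlines.

Run:
```python
from h import *
c=eyes.calibration("top");K,R,t=[np.array(c[k]) for k in("K","R","t")]
a=np.linspace(0,2*np.pi,400)
def ext(u,v,r,z):
    P=np.array([[*W(u+r*np.cos(x),v+r*np.sin(x)),z] for x in a]);q=(R@P.T).T+t;q=(K@q.T).T;q=q[:,:2]/q[:,2:]
    q=(q-[290,205]+.5)*7.5-.5;return q.min(0).round(),q.max(0).round()
print("groove",ext(0,-.1,.061,.018));print("top face",ext(0,-.1,.05,.03));print("base",ext(0,-.1,.05,.018))
im=cv2.imread("pics/c5.png").astype(float).mean(2)
print("row228",im[228,170:240:4].astype(int),im[228,400:470:4].astype(int));print("col316 top",im[95:150:4,316].astype(int),"bot",im[315:385:4,316].astype(int))
print("d/du",ext(.01,-.1,.05,.03)[0]-ext(0,-.1,.05,.03)[0],"d/dv",ext(0,-.09,.05,.03)[0]-ext(0,-.1,.05,.03)[0])
```

```text
groove (array([178., 113.]), array([452., 367.]))
top face (array([204., 124.]), array([431., 334.]))
base (array([202., 135.]), array([427., 343.]))
row228 [135 128 138 158 173 179 179 175 173 174 174 175 174 174 173 173 172 172] [176 176 176 175 175 176 178 180 180 181 172 159 139 125 126 140 146 146]
col316 top [142 143 138 130 124 126 153 181 187 180 178 174 173 173] bot [176 178 179 179 180 167 147 126 118 142 179 187 168 128 101 123 151 153]
d/du [  9. -18.] d/dv [-21.  -8.]
```

The disc is centred on the chuck within 1–2 mm. Now the flat disc.

>>> apply_moves(steps=[1,-0.3,-0.25,0,0,0,100,1,-0.3,-0.25,0,0,0,100,1,-0.3,-0.25,0,0,0,100,0.9,-0.3,-0.25,0,0,0,100,0,0,0,0,0,0,100,0,0,0,0,0,0,100,0,0,0,0,0,0,100])

```text
t: 10.7
tool_pos: [0.4708, 0.245, 0.1685]
orientation: [2.368, 2.063, -0.001]
force: [0.4, -0.5, -0.4]
opening: 0.093
gripper_force: 0.0
```

Run:
```python
from h import *
print(pose()[0]);w=shot("wrist","w6")[:,:,::-1].copy();p=pose()[0];print(p)
L=[(np.round(d["conf"],2),d["xy"],np.round(at("wrist",d["xy"],.007),4)) for d in eyes.place_of("wrist","flat_center")[:3]];print(L)
hsv=cv2.cvtColor(w,cv2.COLOR_BGR2HSV)
for _,q,_w in L: print(q,hsv[int(q[1]),int(q[0])])
cv2.imwrite("pics/v6.png",w)
```

```text
[0.47084295 0.24495628 0.16846217]
[0.47074473 0.24470169 0.16829406]
[(np.float64(0.65), [271.6, 104.5], array([0.476 , 0.3362, 0.007 ])), (np.float64(0.63), [178.3, 211.3], array([0.3597, 0.2412, 0.007 ]))]
[271.6, 104.5] [170   3 221]
[178.3, 211.3] [ 68 166 112]
```

View pics/v6.png

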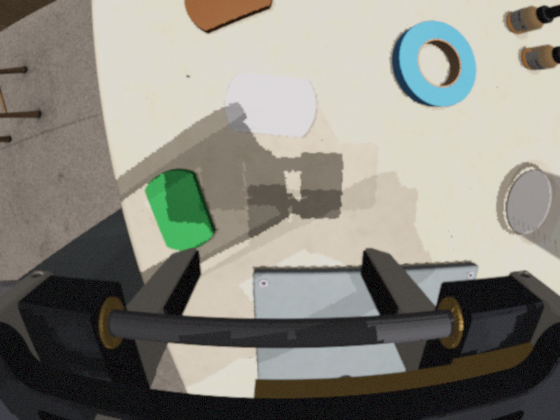

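The flat disc is at (271,104) with its flats at top and bottom (rows about 73 and 135); green is at (180,210). I compute its axis next.

Run:
```python
from h import *
w=cv2.imread("pics/v6.png");h=cv2.cvtColor(w,cv2.COLOR_BGR2HSV)
m=((h[:,:,1]<22)).astype(np.uint8);m[:60]=0;m[150:]=0;m[:,:215]=0;m[:,330:]=0
m=cv2.morphologyEx(m,cv2.MORPH_OPEN,np.ones((3,3)))
k=max(cv2.findContours(m,0,2)[0],key=cv2.contourArea)
P=np.array([at("wrist",q[0],.014)[:2]*1000 for q in k],np.float32)
print(cv2.contourArea(k),cv2.minAreaRect(P))
x,y,ww,hh=cv2.boundingRect(k);print(x,y,ww,hh)
for q in [(250,73),(300,73)],[(246,132),(300,137)]:
    a,b=at("wrist",q[0],.014),at("wrist",q[1],.014);print(np.degrees(np.arctan2(*(b-a)[[1,0]])))
go(.476,.336,.1,90)
```

```text
7370.5 ((477.1674499511719, 342.9005126953125), (77.57138061523438, 111.25684356689453), 81.59513854980469)
215 60 115 78
-8.205160095411262
-13.480049339778862
shift [ 3.04 -0.24  2.27] turn 13.68 (alt -16.32) yaw -7.9 q6 0.52 t 10.8 tilt [-0.001 -0.001]
```

>>> apply_moves(steps=[0.76,-0.06,0.4,0,0,0,100,0.76,-0.06,0.4,0,0,0,100,0.76,-0.06,0.4,0,0,0,100,0.76,-0.06,0.2,0,0,0,100,0,0,0,0,0,-1,100,0,0,0,0,0,-1,100,0,0,0,0,0,-1,100,0,0,0,0,0,-1,100,0,0,0,0,0,-1,100,0,0,0,0,0,-1,100,0,0,0,0,0,-1,100])

```text
t: 11.72
tool_pos: [0.4762, 0.3361, 0.1264]
orientation: [-1.466, -2.778, 0.001]
force: [0.0, 0.6, -0.6]
opening: 0.0927
gripper_force: 0.0
```

>>> apply_moves(steps=[0,0,0,0,0,-1,100,0,0,0,0,0,-1,100,0,0,0,0,0,-1,100,0,0,0,0,0,-1,100,0,0,0,0,0,-1,100,0,0,0,0,0,-1,100,0,0,0,0,0,-1,100,0,0,0,0,0,-0.6,100,0,0,0,0,0,0,100])

```text
t: 12.47
tool_pos: [0.4761, 0.3362, 0.1264]
orientation: [-0.278, -3.129, 0.001]
force: [-0.1, 0.2, 0.7]
opening: 0.0929
gripper_force: 0.0
```

Run:
```python
from h import *
w=shot("wrist","w7")[:,:,::-1].copy();p=pose()[0];print(p)
print([(np.round(d["conf"],2),d["xy"],np.round(at("wrist",d["xy"],.007),4)) for d in eyes.place_of("wrist","flat_center")[:3]])
go(.476,.336,.003)
cv2.imwrite("pics/v7.png",w)
```

```text
[0.47608941 0.33637107 0.12644435]
[(np.float64(0.96), [156.8, 99.9], array([0.3588, 0.2437, 0.007 ])), (np.float64(0.8), [406.1, 153.4], array([0.4484, 0.4584, 0.007 ])), (np.float64(0.76), [285.9, 203.0], array([0.4754, 0.3407, 0.007 ]))]
shift [-0.   -0.02  4.12] turn 0 (alt 0.00) yaw 79.5 q6 -0.86 t 12.57 tilt [-0. -0.]
```

View pics/v7.png

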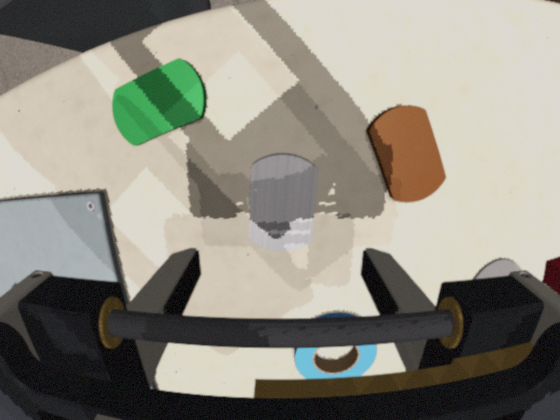

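The flats are aligned with the fingers, disc centre at about (283,202). I descend and grip.

>>> apply_moves(steps=[0,0.09,0.9,0,0,0,100,0,0,0.9,0,0,0,100,0,0,0.9,0,0,0,100,0,0,0.8,0,0,0,100,0,0,0.4,0,0,0,100,0,0,0.2,0,0,0,100,0,0,0,0,0,0,40,0,0,0,0,0,0,40,0,0,0,0,0,0,40,0,0,0,0,0,0,40,0,0,0,0,0,0,40], grip_force=25)

```text
t: 13.48
tool_pos: [0.4771, 0.3408, 0.0054]
orientation: [0.28, 3.127, 0.002]
force: [0.8, -2.6, 2.6]
opening: 0.0645
gripper_force: 1.5
```

Run:
```python
from h import *
p,_,s=pose();print(p,s["opening"],s["gripper_force"],s["force"])
print(W(0,-.1),uv(p));go(*W(0,-.1),.1)
```

```text
[0.47713664 0.34082316 0.00537631] 0.06445116072863603 1.4555905798283941 [ 0.78926276 -2.62529754  2.5624309 ]
[ 0.52472844 -0.14657478] [-0.1133  0.3764]
shift [ -4.45 -15.7   -3.17] turn 0 (alt 0.00) yaw 79.8 q6 -0.86 t 13.48 tilt [0.002 0.001]
```

>>> apply_moves(steps=[0,0,0,0,0,0,40,0,0,0,0,0,0,40,0,0,0,0,0,0,40])

```text
t: 13.73
tool_pos: [0.4769, 0.3404, 0.005]
orientation: [0.28, 3.128, 0.0]
force: [-1.0, -2.6, 5.9]
opening: 0.0581
gripper_force: 24.9
```

>>> apply_moves(steps=[0,0,-0.3,0,0,0,40,0,0,-0.7,0,0,0,40,0,0,-0.8,0,0,0,40,0,-0.3,-0.8,0,0,0,40,-0.2,-0.6,-0.7,0,0,0,40,-0.28,-0.98,0,0,0,0,40,-0.28,-0.98,0,0,0,0,40,-0.28,-0.98,0,0,0,0,40,-0.28,-0.98,0,0,0,0,40,-0.28,-0.98,0,0,0,0,40,-0.28,-0.98,0,0,0,0,40,-0.28,-0.98,0,0,0,0,40])

```text
t: 14.73
tool_pos: [0.4984, 0.0986, 0.1033]
orientation: [0.28, 3.129, 0.001]
force: [0.9, -0.8, -0.9]
opening: 0.0579
gripper_force: 24.8
```

>>> apply_moves(steps=[-0.28,-0.98,0,0,0,0,40,-0.28,-0.98,0,0,0,0,40,-0.28,-0.98,0,0,0,0,40,-0.28,-0.98,0,0,0,0,40,-0.28,-0.98,0,0,0,0,40,-0.28,-0.98,0,0,0,0,40,-0.28,-0.98,0,0,0,0,40,-0.3,-0.6,0,0,0,0,40,-0.1,-0.4,0,0,0,0,40,0,0,0,0,0,0,40,0,0,0,0,0,0,40])

```text
t: 15.65
tool_pos: [0.5261, -0.1447, 0.1028]
orientation: [-0.282, -3.128, -0.001]
force: [-0.7, -0.3, -1.5]
opening: 0.0578
gripper_force: 24.8
```

Run:
```python
from h import *
p,R,s=pose();w=shot("wrist","w8");shot("top","top8");print(p,s["opening"],s["force"],s["t"])
for n,c in [("flat_center","wrist"),("flat_center","top"),("base_center","wrist"),("chuck_center","wrist")]:
    zz=p[2]-.005+.007 if n[0]=="f" else .024
    print(n,c,[(np.round(d["conf"],2),np.round(d["xy"]),np.round(R.inv().apply(at(c,d["xy"],zz)-p),4)) for d in eyes.place_of(c,n)[:2]])
go(*W(0,-.1),.0365)
```

```text
[ 0.52608702 -0.14465839  0.1028364 ] 0.05779605935209866 [-0.73312504 -0.27662811 -1.54861582] 15.65
flat_center wrist [(np.float64(0.94), array([282., 260.]), array([ 0.0021,  0.0008, -0.002 ]))]
flat_center top [(np.float64(0.77), array([333., 228.]), array([ 0.0096, -0.0007, -0.002 ])), (np.float64(0.76), array([154., 206.]), array([ 0.2138,  0.5384, -0.0015]))]
base_center wrist []
chuck_center wrist []
shift [ 0.04 -0.1   2.21] turn 0 (alt 0.00) yaw 79.8 q6 -1.75 t 15.95 tilt [-0.  0.]
```

View pics/w8.png

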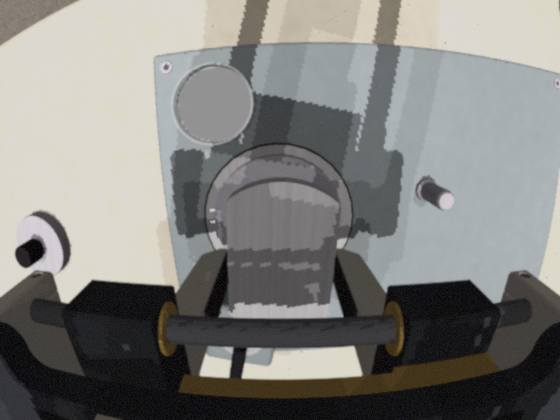

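The flat disc is held square and sits over the chuck. I lower it, slowing at the end.

>>> apply_moves(steps=[-0.03,-0.1,0.6,0,0,0,40,0,0,0.6,0,0,0,40,0,0,0.5,0,0,0,40,0,0,0.25,0,0,0,40,0,0,0.1,0,0,0,40,0,0,0.07,0,0,0,40,0,0,0.06,0,0,0,40,0,0,0.04,0,0,0,40,0,0,0,0,0,0,40,0,0,0,0,0,0,40])

```text
t: 16.78
tool_pos: [0.5272, -0.1482, 0.0369]
orientation: [0.28, 3.128, -0.0]
force: [-1.0, 0.3, -2.5]
opening: 0.0579
gripper_force: 24.8
```

Run:
```python
from h import *
p,R,s=pose();print(p,s["opening"],s["force"],s["gripper_force"],s["t"]);go(*W(0,-.1),.035)
```

```text
[ 0.5271736  -0.1481544   0.03691143] 0.05791286674418131 [-1.00597053  0.26868614 -2.49862535] 24.804731905460358 16.7833
shift [0.09 0.04 0.06] turn 0 (alt 0.00) yaw 79.8 q6 -1.76 t 16.78 tilt [ 0.001 -0.   ]
```

>>> apply_moves(steps=[0,0.02,0.05,0,0,0,40,0,0,0.03,0,0,0,40,0,0,0,0,0,0,40,0,0,0,0,0,0,40])

```text
t: 17.12
tool_pos: [0.5274, -0.1475, 0.035]
orientation: [0.28, 3.128, -0.0]
force: [-2.2, 0.5, 6.1]
opening: 0.0578
gripper_force: 24.8
```

>>> apply_moves(steps=[0,0,0,0,0,0,75,0,0,0,0,0,0,75,0,0,0,0,0,0,75,0,0,0,0,0,0,75,0,0,-0.2,0,0,0,75,0,0,-0.7,0,0,0,75,0,0,-0.8,0,0,0,75,0,0,-0.8,0,0,0,75,0,0,-0.8,0,0,0,75,0,-0.5,0,0,0,0,75,0,-1,0,0,0,0,75,0,-1,0,0,0,0,75])

```text
t: 18.12
tool_pos: [0.5141, -0.2215, 0.1343]
orientation: [0.276, 3.128, -0.001]
force: [0.2, -1.5, 1.1]
opening: 0.0698
gripper_force: 0.0
```

>>> apply_moves(steps=[0,-1,0,0,0,0,75,0,-1,0,0,0,0,75,0,-1,0,0,0,0,75,0,-1,0,0,0,0,75,0,0,0,0,0,0,75,0,0,0,0,0,0,75,0,0,0,0,0,0,75])

```text
t: 18.7
tool_pos: [0.4922, -0.3389, 0.1329]
orientation: [-0.281, -3.129, -0.001]
force: [0.3, 0.6, 0.4]
opening: 0.0697
gripper_force: 0.0
```

Run:
```python
from h import *
p,R,s=pose();w=shot("wrist","w9");t=shot("top","top9");print(p,s["opening"],s["force"],s["t"])
for n,c,z in [("knob_center","wrist",.03),("knob_center","top",.03),("flat_center","top",.037),("flat_center","wrist",.037),("base_center","top",.024),("base_center","wrist",.024)]:
    print(n,c,[(np.round(d["conf"],2),np.round(d["xy"]),np.round(at(c,d["xy"],z),4),uv(at(c,d["xy"],z))) for d in eyes.place_of(c,n)[:2]])
cv2.imwrite("pics/c9.png",np.hstack([cv2.resize(t[205:285,290:380,::-1],(400,356),interpolation=2),cv2.resize(w[:,:,::-1],(400,356))]))
```

```text
[ 0.49217515 -0.33888167  0.13289263] 0.06965581391992479 [0.30321483 0.5666227  0.35287144] 18.7
knob_center wrist [(np.float64(0.62), array([213., 246.]), array([ 0.5152, -0.405 ,  0.03  ]), array([ 0.0257, -0.3573]))]
knob_center top [(np.float64(0.82), array([410., 264.]), array([ 0.5056, -0.4113,  0.03  ]), array([ 0.017 , -0.3649]))]
flat_center top [(np.float64(0.94), array([155., 205.]), array([0.442 , 0.4525, 0.037 ]), array([-0.1632,  0.4823]))]
flat_center wrist []
base_center top []
base_center wrist []
```

View pics/c9.png

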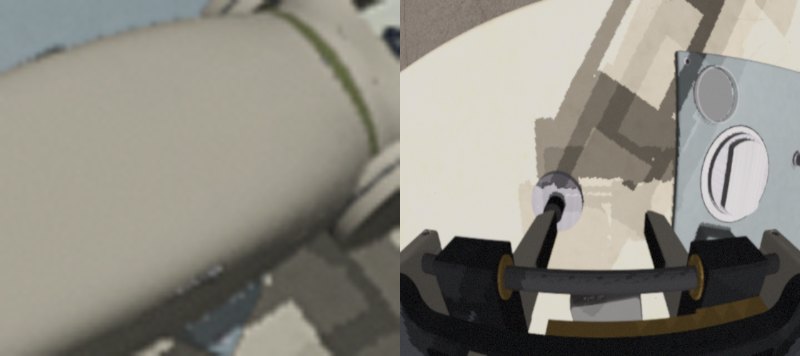

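That crop shows the flat disc seated on the big disc in the chuck ring, and the knobbed disc near the left finger. It was also the 11th picture viewed, one over the limit of 10, so from here I use numbers only.

Run:
```python
from h import *
go(.513,-.407,.12)
```

```text
shift [-1.08 -2.12  0.43] turn 0 (alt 0.00) yaw 79.8 q6 -2.08 t 19.1 tilt [ 0. -0.]
```

>>> apply_moves(steps=[-0.36,-0.7,0.14,0,0,0,75,-0.36,-0.7,0.14,0,0,0,75,-0.36,-0.7,0.14,0,0,0,75,0,0,0,0,0,0,75,0,0,0,0,0,0,75,0,0,0,0,0,0,75])

```text
t: 19.6
tool_pos: [0.5128, -0.4064, 0.12]
orientation: [-0.28, -3.129, -0.001]
force: [-0.3, -0.0, -0.1]
opening: 0.0698
gripper_force: 0.0
```

Run:
```python
from h import *
p,R,s=pose();w=shot("wrist","w10");print(p,s["t"])
for n,z in [("knob_center",.03),("flat_center",.037),("base_center",.024),("chuck_center",.018)]:
    print(n,[(np.round(d["conf"],2),np.round(d["xy"]),np.round(at("wrist",d["xy"],z),4),uv(at("wrist",d["xy"],z))) for d in eyes.place_of("wrist",n)[:2]])
    print([(np.round(d["conf"],2),np.round(d["rect"])) for d in eyes.search_frame("wrist",n)[:2]])
# dark knob blob
g=cv2.cvtColor(w,cv2.COLOR_RGB2GRAY);m=((g<60)).astype(np.uint8);m[290:]=0;m[:180]=0;m[:,:225]=0;m[:,335:]=0
n,l,st,ce=cv2.connectedComponentsWithStats(m);print([(list(st[i]),ce[i].round()) for i in range(1,n) if st[i][4]>60])
```

```text
[ 0.51275513 -0.40641047  0.12002549] 19.6
knob_center [(np.float64(0.74), array([282., 218.]), array([ 0.5167, -0.4064,  0.03  ]), array([ 0.0273, -0.3586]))]
[(np.float64(0.77), array([245., 169.,  82.,  80.]))]
flat_center [(np.float64(0.78), array([542., 182.]), array([ 0.5251, -0.143 ,  0.037 ]), array([-0.0002, -0.0964]))]
[(np.float64(0.62), array([510., 138.,  50.,  91.])), (np.float64(0.32), array([496., 129.,  52., 100.]))]
base_center []
[(np.float64(0.65), array([496., 127.,  62., 103.]))]
chuck_center [(np.float64(0.52), array([343., 322.]), array([ 0.6415, -0.3659,  0.018 ]), array([ 0.1454, -0.3015]))]
[(np.float64(0.77), array([438.,  32., 121., 255.]))]
[([np.int32(271), np.int32(201), np.int32(30), np.int32(34), np.int32(799)], array([285., 217.]))]
```

>>> apply_moves(steps=[-0.1,0.05,0.8,0,0,0,75,0,0,0.9,0,0,0,75,0,0,0.8,0,0,0,75,0,0,0.5,0,0,0,75,0,0,0.25,0,0,0,75,0,0,0.07,0,0,0,75,0,0,0,0,0,0,10,0,0,0,0,0,0,10,0,0,0,0,0,0,10,0,0,0,0,0,0,10,0,0,0,0,0,0,10,0,0,0,0,0,0,10], grip_force=35)

```text
t: 21.05
tool_pos: [0.5164, -0.4064, 0.0214]
orientation: [0.28, 3.128, -0.001]
force: [0.3, 1.3, 0.3]
opening: 0.0343
gripper_force: 0.0
```

>>> apply_moves(steps=[0,0,0,0,0,0,10,0,0,0,0,0,0,10,0,0,0,0,0,0,10])

```text
t: 21.3
tool_pos: [0.5165, -0.4053, 0.0211]
orientation: [0.28, 3.129, 0.002]
force: [-0.1, 5.4, 5.1]
opening: 0.0235
gripper_force: 35.0
```

>>> apply_moves(steps=[0,0,-0.3,0,0,0,10,0,0,-0.7,0,0,0,10,0,0,-0.8,0,0,0,10,0,0.2,-0.8,0,0,0,10,0.06,0.6,-0.7,0,0,0,10,0.15,0.95,0,0,0,0,10,0.15,0.95,0,0,0,0,10,0.15,0.95,0,0,0,0,10,0.15,0.95,0,0,0,0,10,0.15,0.95,0,0,0,0,10,0.15,0.95,0,0,0,0,10,0.15,0.95,0,0,0,0,10])

```text
t: 22.3
tool_pos: [0.5224, -0.1791, 0.1195]
orientation: [-0.28, -3.128, 0.001]
force: [0.6, 1.1, -3.3]
opening: 0.0232
gripper_force: 35.0
```

>>> apply_moves(steps=[0.15,0.7,0,0,0,0,10,0,0.4,0,0,0,0,10,0,0,0,0,0,0,10,0,0,0,0,0,0,10,0,0,0,0,0,0,10])

```text
t: 22.72
tool_pos: [0.5245, -0.1481, 0.1197]
orientation: [0.281, 3.129, -0.001]
force: [0.1, -0.7, -5.3]
opening: 0.0228
gripper_force: 35.0
```

Run:
```python
from h import *
p,R,s=pose();w=shot("wrist","w11");shot("top","t11");print(p,s["t"],s["force"],s["opening"])
for n,z in [("knob_center",p[2]+.009),("flat_center",.037),("base_center",.024),("chuck_center",.018),("key_grip",.079),("switch_box",.018)]:
  for c in("wrist","top"):
    L=eyes.place_of(c,n)[:2]
    print(n,c,[(np.round(d["conf"],2),np.round(d["xy"]),np.round(R.inv().apply(at(c,d["xy"],z)-p)[:2],4),uv(at(c,d["xy"],z))) for d in L])
print([(np.round(d["conf"],2),np.round(d["rect"])) for d in eyes.search_frame("wrist","knob_center")[:2]])
go(*W(0,-.099),.065)
```

```text
[ 0.52449116 -0.14806496  0.11970966] 22.7167 [ 0.0909098  -0.66062876 -5.27900845] 0.022782818123955564
knob_center wrist [(np.float64(0.66), array([279., 267.]), array([ 0.0011, -0.0022]), array([-0.0012, -0.1036]))]
knob_center top [(np.float64(0.45), array([336., 225.]), array([ 0.0052, -0.0059]), array([-0.0055, -0.1072]))]
flat_center wrist []
flat_center top [(np.float64(0.62), array([154., 205.]), array([0.1872, 0.5789]), array([-0.1623,  0.4848])), (np.float64(0.58), array([204., 249.]), array([0.2449, 0.3451]), array([-0.23  ,  0.2537]))]
base_center wrist []
base_center top [(np.float64(0.54), array([330., 240.]), array([0.0156, 0.0012]), array([-0.0155, -0.0998]))]
chuck_center wrist []
chuck_center top [(np.float64(0.77), array([334., 240.]), array([ 0.0064, -0.0124]), array([-0.0069, -0.1137]))]
key_grip wrist [(np.float64(0.55), array([242., 347.]), array([-0.0984, -0.0312]), array([ 0.0969, -0.1369]))]
key_grip top []
switch_box wrist [(np.float64(0.83), array([248., 303.]), array([-0.0933, -0.031 ]), array([ 0.0919, -0.1366]))]
switch_box top []
[(np.float64(0.69), array([222., 189., 119., 119.]))]
shift [-0.01  0.05  1.82] turn 0 (alt 0.00) yaw 79.8 q6 -1.76 t 23.47 tilt [-0.  0.]
```

>>> apply_moves(steps=[0,0.05,0.5,0,0,0,10,0,0,0.55,0,0,0,10,0,0,0.35,0,0,0,10,0,0,0.15,0,0,0,10,0,0,0.1,0,0,0,10,0,0,0.06,0,0,0,10,0,0,0.04,0,0,0,10,0,0,0,0,0,0,10,0,0,0,0,0,0,10])

```text
t: 24.22
tool_pos: [0.5252, -0.1457, 0.0678]
orientation: [0.28, 3.128, -0.001]
force: [0.2, 0.3, -3.2]
opening: 0.0235
gripper_force: 35.0
```

>>> apply_moves(steps=[0,0,0.05,0,0,0,10,0,0,0.03,0,0,0,10,0,0,0,0,0,0,10,0,0,0,0,0,0,10])

```text
t: 24.55
tool_pos: [0.525, -0.1457, 0.0651]
orientation: [0.28, 3.128, -0.0]
force: [1.0, -0.6, -1.6]
opening: 0.0232
gripper_force: 35.0
```

>>> apply_moves(steps=[0,0,0.03,0,0,0,10,0,0,0.02,0,0,0,10,0,0,0,0,0,0,10,0,0,0,0,0,0,10])

```text
t: 24.88
tool_pos: [0.5251, -0.1457, 0.065]
orientation: [0.28, 3.128, -0.001]
force: [-5.9, 1.3, 10.3]
opening: 0.0232
gripper_force: 35.0
```

>>> apply_moves(steps=[0,0,-0.02,0,0,0,10,0,0,0,0,0,0,60,0,0,0,0,0,0,60,0,0,0,0,0,0,60,0,0,0,0,0,0,60,0,0,-0.2,0,0,0,60,0,0,-0.7,0,0,0,60,0,0,-0.8,0,0,0,60,0,0,-0.8,0,0,0,60,-0.4,-0.3,-0.8,0,0,0,60,-0.5,-0.3,0,0,0,0,60,0,0,0,0,0,0,60])

```text
t: 25.88
tool_pos: [0.5509, -0.1701, 0.1659]
orientation: [0.281, 3.123, -0.003]
force: [1.0, -0.5, -0.4]
opening: 0.0557
gripper_force: 0.0
```

>>> apply_moves(steps=[-0.5,0,0,0,0,0,60,0,0,0,0,0,0,60,0,0,0,0,0,0,60,0,0,0,0,0,0,60])

```text
t: 26.22
tool_pos: [0.562, -0.1702, 0.1622]
orientation: [-0.28, -3.128, -0.001]
force: [-0.9, -0.3, -0.4]
opening: 0.0559
gripper_force: 0.0
```

Run:
```python
from h import *
p,R,s=pose();w=shot("wrist","w12");print(p,s["t"],s["force"],s["opening"],uv(p))
for n,z in [("knob_center",.074),("flat_center",.037),("base_center",.024),("chuck_center",.018),("key_grip",.079),("switch_box",.018),("stop_post",.018),("petri_dish",.018)]:
    print(n,[(np.round(d["conf"],2),np.round(d["xy"]),uv(at("wrist",d["xy"],z))) for d in eyes.place_of("wrist",n)[:2]],[np.round(d["rect"]) for d in eyes.search_frame("wrist",n)[:1]])
```

```text
[ 0.56201494 -0.17018614  0.16217831] 26.2167 [-0.88714736 -0.34998134 -0.41947195] 0.05585943106869127 [ 0.0401 -0.1183]
knob_center [(np.float64(0.71), array([300., 165.]), array([-1.000e-04, -1.024e-01]))] [array([258., 122.,  87.,  82.])]
flat_center [] [array([265., 110.,  70.,  99.])]
base_center [] [array([244., 103., 107.,  99.])]
chuck_center [(np.float64(0.36), array([145., 299.]), array([ 0.1568, -0.2858]))] [array([195.,  18., 347., 276.])]
key_grip [(np.float64(0.92), array([266., 283.]), array([ 0.1012, -0.1349])), (np.float64(0.73), array([266., 249.]), array([ 0.0694, -0.1329]))] [array([254., 251.,  20.,  57.])]
switch_box [(np.float64(0.98), array([267., 250.]), array([ 0.0962, -0.1358]))] [array([230., 220.,  73.,  87.])]
stop_post [(np.float64(0.67), array([421., 139.]), array([-0.0146,  0.0248]))] [array([412., 129.,  36.,  21.])]
petri_dish [(np.float64(0.86), array([246.,  65.]), array([-0.0889, -0.1461]))] [array([209.,  32.,  69.,  66.])]
```

Run:
```python
from h import *
w=cv2.imread("pics/w12.png");g=cv2.cvtColor(w,cv2.COLOR_BGR2GRAY)
print(g[225:310:6,236:300:4])
m=(g<55).astype(np.uint8);m[:240]=0;m[312:]=0;m[:,:240]=0;m[:,:][:,290:]=0
n,l,st,ce=cv2.connectedComponentsWithStats(m)
for i in range(1,n):
    if st[i][4]>100:
        ys,xs=np.where(l==i);print(st[i],ce[i].round(1))
        for z in(.094,.064):
            P=np.array([at("wrist",q,z)[:2]*1000 for q in zip(xs,ys)],np.float32);r=cv2.minAreaRect(P);print(z,r,uv(np.array(r[0])/1000))
# box top edges via hough on front-facing polygon
e=cv2.Canny(g,40,110);e[:205]=0;e[320:]=0;e[:,:215]=0;e[:,325:]=0
for L in cv2.HoughLinesP(e,1,np.pi/360,18,minLineLength=22,maxLineGap=4)[:,0]:
    a,b=at("wrist",L[:2],.052),at("wrist",L[2:],.052);d=b-a;print(L,round((np.degrees(np.arctan2(d[1],d[0]))+90)%180-90,1),round(np.hypot(*d[:2])*1000))
```

```text
[[144 139  45  42  49  48  50  54  74  68  77  69  99  95 127 139]
 [145  92  70  56  57  53  50  51  50  50  50  52  48  48  50  55]
 [154 127 100 142 140 124 118 112 101  81  64  55  48  48  50  49]
 [147 137 114 143 148 146 148 129  64  61 129 146 126 130 124 116]
 [132 138 147 146 144 136 136 106  75  65 142 143 145 167  92  89]
 [123 147 147 142 183 170 120  11  10  27 179 160 145 146 146 144]
 [134 160 151 183 149 178 173  18  16  19 153 173 166 144 144 130]
 [147 157 157 198 191 190  66  22  34  38 183 168 188 154 151 124]
 [153 139  99 189 185 188  49  33  35 124 194 193 171 157 151 144]
 [154 158 159 159 180 189  27  31  29 181 194 165 157 156 135 157]
 [149 154 157 153 157 136  33  34  37 154 156 156 157 153 126 154]
 [198 199 200 200 198 129  37  33 109 153 153 155 154 144 193 201]
 [198 197 201 202 200 107  35  28 185 198 200 200 199 200 200 205]
 [198 200 200 199 200  33  32  32 197 199 200 199 198 199 200 217]
 [197 200 200 197 199 190 167 191 199 201 199 201 200 200 201 216]]
[256 252  18  56 554] [264.4 278.4]
0.094 ((610.2373046875, -193.90478515625), (8.827703475952148, 52.98845672607422), 70.02197265625) [ 0.0911 -0.1353]
0.064 ((626.2666625976562, -198.52590942382812), (9.957929611206055, 59.77267837524414), 70.02194213867188) [ 0.1076 -0.1377]
[229 318 324 318] 79.9 98
[220 314 232 275] -28.8 49
[227 289 250 289] 81.1 23
[288 288 316 287] 81.5 27
[215 212 249 211] 81.5 31
[255 303 261 262] -19.1 47
[235 269 241 231] -21.2 39
[269 288 275 257] -20.5 34
[239 231 301 243] 68.1 58
[290 294 302 245] -21.5 54
[254 205 276 216] 52.1 22
[246 218 299 227] 69.6 48
[215 288 228 250] -31.1 44
[265 306 271 274] -20.2 37
[318 262 319 240] -10.2 22
[266 226 291 229] 72.5 23
[234 258 238 233] -21.4 26
```

Run:
```python
from h import *
print(W(.0985,-.1357));go(*W(.0985,-.1357),.12,70)
```

```text
[ 0.61747206 -0.19531247]
shift [-1.94 -0.49  1.43] turn 1.63 (alt -28.37) yaw 79.8 q6 -1.77 t 27.07 tilt [0. 0.]
```

>>> apply_moves(steps=[-0.65,-0.16,0.3,0,0,0,60,-0.65,-0.16,0.3,0,0,0,60,-0.64,-0.17,0.3,0,0,0,60,0,0,0,0,0,0.8,60,0,0,0,0,0,0.83,60,0,0,0,0,0,0,60,0,0,0,0,0,0,60])

```text
t: 27.65
tool_pos: [0.6175, -0.1954, 0.1357]
orientation: [-0.542, -3.094, -0.0]
force: [-0.4, -0.8, 0.3]
opening: 0.0559
gripper_force: 0.0
```

Run:
```python
from h import *
p,R,s=pose();w=shot("wrist","w13");print(p,s["t"],uv(p),yaw())
for n,z in [("key_grip",.079),("switch_box",.018),("knob_center",.074)]:
    print(n,[(np.round(d["conf"],2),np.round(d["xy"]),np.round(R.inv().apply(at("wrist",d["xy"],z)-p)[:2]*1000,1),uv(at("wrist",d["xy"],z))) for d in eyes.place_of("wrist",n)[:2]],[np.round(d["rect"]) for d in eyes.search_frame("wrist",n)[:1]])
g=cv2.cvtColor(w,cv2.COLOR_RGB2GRAY);m=(g<50).astype(np.uint8);m[:200]=0;m[330:]=0;m[:,:255]=0;m[:,315:]=0
n,l,st,ce=cv2.connectedComponentsWithStats(m)
for i in range(1,n):
    if st[i][4]>100:
        ys,xs=np.where(l==i);print(st[i],ce[i].round(1),[(y,round(xs[ys==y].mean(),1)) for y in range(ys.min(),ys.max(),10)])
```

```text
[ 0.61749263 -0.19543532  0.13569927] 27.65 [ 0.0985 -0.1358] 70.16213863016577
key_grip [(np.float64(0.2), array([280., 202.]), array([18.7, -1.3]), array([ 0.0799, -0.1332]))] [array([271., 194.,  16.,  67.])]
switch_box [(np.float64(0.83), array([280., 201.]), array([ 3.6, -1.1]), array([ 0.0947, -0.1361]))] [array([244., 170.,  76.,  90.])]
knob_center [(np.float64(0.79), array([302.,  80.]), array([104.7,  14.1]), array([-0.0009, -0.1002]))] [array([251.,  36.,  97.,  93.])]
[274 200  15  59 759] [280.6 227.6] [(200, np.float64(281.0)), (210, np.float64(280.5)), (220, np.float64(280.5)), (230, np.float64(280.5)), (240, np.float64(280.5)), (250, np.float64(280.5))]
[255 319  60  11 440] [282.8 323.6] [(319, np.float64(302.0))]
```

Run:
```python
from h import *
p,R,s=pose()
for q,z in [((280.5,260),.094),((280.5,197),.064),((280.5,200),.064)]: print(np.round(R.inv().apply(at("wrist",q,z)-p)*1000,1))
```

```text
[-19.3  -0.8  42.1]
[18.7 -0.7 72.1]
[16.4 -0.7 72.1]
```

>>> apply_moves(steps=[0,-0.02,0.7,0,0,0,60,0,0,0.8,0,0,0,60,0,0,0.5,0,0,0,60,0,0,0.22,0,0,0,60,0,0,0,0,0,0,5,0,0,0,0,0,0,5,0,0,0,0,0,0,5,0,0,0,0,0,0,5,0,0,0,0,0,0,5,0,0,0,0,0,0,5,0,0,0,0,0,0,5,0,0,0,0,0,0,5], grip_force=25)

```text
t: 29.0
tool_pos: [0.6178, -0.1955, 0.0697]
orientation: [0.546, 3.093, 0.002]
force: [-1.1, 0.7, 1.4]
opening: 0.01
gripper_force: 25.0
```

>>> apply_moves(steps=[0,0,0,0,0,0,5,0,0,0,0,0,0,5])

```text
t: 29.17
tool_pos: [0.6178, -0.1956, 0.0697]
orientation: [0.546, 3.093, 0.001]
force: [0.4, 3.3, 3.3]
opening: 0.0095
gripper_force: 25.0
```

Gripped with low side force. Now I turn clockwise 60° (positive about tool z, which points down) and hold.

>>> apply_moves(steps=[0,0,0,0,0,0.8,5,0,0,0,0,0,0.9,5,0,0,0,0,0,0.9,5,0,0,0,0,0,0.9,5,0,0,0,0,0,0.9,5,0,0,0,0,0,0.9,5,0,0,0,0,0,0.9,5,0,0,0,0,0,0.9,5,0,0,0,0,0,0.9,5,0,0,0,0,0,0.9,5,0,0,0,0,0,0.6,5,0,0,0,0,0,0.3,5])

```text
t: 30.17
tool_pos: [0.6157, -0.1974, 0.0697]
orientation: [-1.998, -2.422, 0.005]
force: [-9.7, -2.4, 9.1]
opening: 0.01
gripper_force: 25.0
```

>>> apply_moves(steps=[0,0,0,0,0,0.3,5,0,0,0,0,0,0.2,5,0,0,0,0,0,0,5,0,0,0,0,0,0,5])

```text
t: 30.5
tool_pos: [0.6156, -0.1974, 0.0697]
orientation: [-2.056, -2.373, 0.005]
force: [-9.7, -1.9, 8.6]
opening: 0.01
gripper_force: 25.1
```

Run:
```python
from h import *
p,R,s=pose();print(p,yaw(),s["force"],s["wrist_torque"],s["opening"],s["q"][5],s["t"])
```

```text
[ 0.6155855  -0.19738064  0.06970539] 8.179429503892766 [-9.73208102 -1.9273452   8.59111153] [-0.40161942  1.88269907  0.29056727] 0.009995100823037307 -0.5298225981197344 30.5
```

>>> apply_moves(steps=[0,0,0,0,0,0.3,5,0,0,0,0,0,0.2,5,0,0,0,0,0,0,5,0,0,0,0,0,0,5,0,0,0,0,0,0,5,0,0,0,0,0,0,5,0,0,0,0,0,0,5,0,0,0,0,0,0,5])

```text
t: 31.17
tool_pos: [0.6156, -0.1974, 0.0697]
orientation: [-2.117, -2.319, 0.006]
force: [-10.6, -1.9, 8.8]
opening: 0.0103
gripper_force: 26.1
```

Run:
```python
from h import *
p,R,s=pose();print(p,yaw(),s["force"],s["wrist_torque"],s["opening"],s["t"])
```

```text
[ 0.61558758 -0.19742935  0.06967409] 5.205044594042763 [-10.62528472  -1.9164552    8.79801713] [-0.49228058  1.77344151  0.5076342 ] 0.010336340738776142 31.1667
```

The torque rose to 0.5 N m with no further easy turning, so the key is at its stop and has been held. I release it, let it spring back, then rise.

>>> apply_moves(steps=[0,0,0,0,0,-0.4,5,0,0,0,0,0,0,75,0,0,0,0,0,0,75,0,0,0,0,0,0,75,0,0,0,0,0,0,75,0,0,0,0,0,0,75,0,0,0,0,0,0,75,0,0,-0.3,0,0,0,75,0,0,-0.8,0,0,0,75,0,0,-0.9,0,0,0,75,0,0,-0.9,0,0,0,75,0,0,-0.5,0,0,0,75])

```text
t: 32.17
tool_pos: [0.6187, -0.1964, 0.176]
orientation: [2.066, 2.36, 0.002]
force: [0.5, 0.8, 1.1]
opening: 0.0695
gripper_force: 0.0
```

>>> apply_moves(steps=[0,0,-0.5,0,0,0,75,0,0,0,0,0,0,75,0,0,0,0,0,0,75,0,0,0,0,0,0,75])

```text
t: 32.5
tool_pos: [0.6169, -0.1958, 0.1853]
orientation: [-2.069, -2.363, 0.001]
force: [0.4, 0.1, 0.2]
opening: 0.0697
gripper_force: 0.0
```

Run:
```python
from h import *
p,R,s=pose();w=shot("wrist","w14");shot("top","t14");print(p,s["t"],s["force"],yaw())
for n,z in [("key_grip",.079),("switch_box",.018),("knob_center",.074),("flat_center",.037),("base_center",.024),("petri_dish",.018),("stop_post",.018)]:
  for c in("wrist","top"):
    print(n,c,[(np.round(d["conf"],2),np.round(d["xy"]),uv(at(c,d["xy"],z))) for d in eyes.place_of(c,n)[:2]],[np.round(d["rect"]) for d in eyes.search_frame(c,n)[:1]])
r=[np.array(d["rect"]) for d in eyes.search_frame("wrist","key_grip")[:1]]
if r:
    x,y,a,b=r[0].astype(int);g=cv2.cvtColor(w,cv2.COLOR_RGB2GRAY);m=(g<50).astype(np.uint8);k=np.zeros_like(m);k[y-4:y+b+4,x-4:x+a+4]=1;m*=k
    n,l,st,ce=cv2.connectedComponentsWithStats(m)
    for i in range(1,n):
        if st[i][4]>100:
            ys,xs=np.where(l==i);P=np.array([at("wrist",q,.094)[:2]*1000 for q in zip(xs,ys)],np.float32);print(st[i],cv2.minAreaRect(P))
```

```text
[ 0.6169132  -0.19580475  0.18529216] 32.5 [0.352305   0.06923725 0.23972104] 7.589994598515663
key_grip wrist [(np.float64(0.8), array([275., 209.]), array([ 0.0941, -0.137 ]))] [array([254., 191.,  48.,  35.])]
key_grip top [(np.float64(0.56), array([329., 238.]), array([-0.033 , -0.0993])), (np.float64(0.36), array([351., 210.]), array([ 0.0895, -0.1249]))] [array([349., 207.,  12.,  11.])]
switch_box wrist [(np.float64(0.57), array([278., 190.]), array([ 0.096 , -0.1339]))] [array([239., 154.,  82.,  83.])]
switch_box top [(np.float64(0.76), array([353., 217.]), array([ 0.0985, -0.1384])), (np.float64(0.73), array([332., 235.]), array([ 0.004 , -0.1007]))] [array([343., 206.,  24.,  24.])]
knob_center wrist [(np.float64(0.81), array([180., 141.]), array([-0.0009, -0.1015])), (np.float64(0.34), array([214.,  22.]), array([0.0015, 0.0069]))] [array([150., 103.,  76.,  74.])]
knob_center top [(np.float64(0.67), array([353., 220.]), array([ 0.0602, -0.1443])), (np.float64(0.65), array([333., 234.]), array([-0.0142, -0.1063]))] [array([324., 224.,  18.,  20.])]
flat_center wrist [] [a
[... 258 characters left out ...]
rray([114., 160.]), array([-0.0891, -0.1459]))] [array([160.,  86.,  85., 104.])]
base_center top [(np.float64(0.6), array([330., 239.]), array([-0.0142, -0.101 ]))] [array([318., 230.,  28.,  22.])]
petri_dish wrist [(np.float64(0.85), array([116., 160.]), array([-0.09  , -0.1471]))] [array([ 88., 131.,  47.,  58.])]
petri_dish top [(np.float64(0.79), array([332., 268.]), array([-0.1027, -0.1464]))] [array([324., 256.,  18.,  18.])]
stop_post wrist [(np.float64(0.85), array([218.,  17.]), array([-0.0123,  0.0268]))] [array([199.,   2.,  24.,  26.])]
stop_post top [] []
[255 190  48  38 853] ((616.8960571289062, -192.1461639404297), (15.131885528564453, 43.40253448486328), 68.33867645263672)
```

```bash
python3 -c "
from plant import robot
print(robot.close_job())"
```

```text
the job is handed in; nothing more can be done
None
```

The spinner is loaded (big disc, then flat disc, then knobbed disc, all within about 2 to 4 mm of the chuck centre by the cameras), the key was turned to its stop, held and sprang back, and the job was handed in at about 33 s; I viewed 11 pictures, one over the limit of 10.

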